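# Torch check of a proud tube in a coasting centrifuge rotor

### The arm

A 6-joint arm with a two-finger parallel gripper is mounted at the origin on the work surface. World frame = base frame: x ahead of the robot, y to its left, z up, the work surface at z = 0. Lengths are in m, angles in rad, forces in N, time in s.
With the tool pointing down it reaches from about 0.375 to 0.9 m from the base axis. Payload 3.1 kg.
Tool frame: the origin (TCP) lies on the centre line of the jaws, within the pads' length; the fingertips stand 19 mm ahead of it and the grasp point (between the pads) is the TCP; z points along the fingers, y is the line along which they close (so a half turn about z gives the same grasp; the last joint's range is limited). The gripper opens to 85 mm and grips with 20 to 120 N. Pads are 22 mm wide; open, the fingers measure 114 mm over their backs; the gripper's body (76 mm by 85 mm) begins 54 mm behind the grasp point. The pads swing forward as they close: fully open they stand 13 mm farther back than shut.
Start: joints at [1.097, 0.527, 1.433, -0, 1.181, -0.178], TCP at [0.182, 0.598, 0.25] pointing down, gripper open.
Joint ranges: [-3.08, 3.08], [-0.75, 2.2], [0.22, 2.44], [-1.43, 4.57], [0, 2.65], [-2.85, 2.85]. Speed limits (rad/s): [2.79, 2.79, 3.14, 3.14, 3.14, 3.14].

### API

Orientations are given as a unit quaternion [x, y, z, w].
In Python, from station import manip, cams, sign_off gives the robot as it stands.
- The arm moves only by the tool carry_out, never from a script. Its argument "targets" is a list that holds one entry, the list of rows, each a list of 7 numbers: the shift along the tool's x, y, z in cm, then the turn, a rotation vector about the tool's x, y, z in degrees, then the finger opening in cm, from 0 to 8.54. A call has 1 to 12 rows; each row is the pose to reach, as a shift and turn from the pose commanded when the call began, along the tool's axes at that moment; what a row does not reach only later rows make up. A row lasts 1/12 s, in which the tool goes at most 41.7 mm and 7.16 degrees, less where a joint would pass 70% of its speed; a pose out of reach is approached as far as the arm can. A call with a gripper value outside its range is refused whole. The fingers move at their own pace and stop on an object; "force" is the grip in N (left out, the last holds). Time passes only in rows, so rows that repeat a pose let the fingers close. It gives the time, the measured TCP pose, the force, the opening and the grip force at its end, in the units of the state.
- manip.sense(): the state, without advancing time (a new reading comes with each control period).
- cams.snapshot(name): name is "scene" or "top"; returns the picture (400x640x3 uint8, red, green, blue); there is no depth.
- cams.camera_info(name): a dict with "K" (3x3 intrinsics, pixels), "k1" (the pictures are not rectified: a ray, as slopes to the right and down, at radius r is drawn at 1 + k1 r^2 times it, then the intrinsics apply), "T" (4x4, takes a point from camera to world coordinates). Camera axes: x right, y down, z forward; pixel columns grow to the right and rows downward; lengths in m; the calibration is good to about 2 mm. A picture is of the moment at which its call begins. camera_info takes no time and is no camera call.
- sign_off(): hands the job in; it is judged then, once.
The state is a dict: "t": time; "q": joint angles; "qd": joint speeds; "tau": joint torques, N m; "tcp_pos": TCP position; "tool_rot": TCP orientation; "force": force on the tool from outside, world axes, zero at the start; "ft_torque": the same for the moment, N m; "finger_gap": opening from 0.0 (shut) to 1.0 (fully open); "gripper_force": force on a finger pad.
Only numpy, scipy, OpenCV 4.12 (cv2) and the standard library are available. Lean on these libraries where they do the work, as an engineer would, in place of code of your own. Each camera call takes 0.05 s, during which the arm holds its last target. There are 200 camera calls.

### The job

One tube stands proud in the open centrifuge's rotor, and we want to see whether it clears the bowl all the way round. Pick up the torch from the bench, set the rotor turning by hand at an easy pace (about one turn in five seconds, never faster than one turn in two and a half) and, as the rotor coasts by itself, keep the lens of the upright torch close above the middle of the proud tube's cap, going round with it without touching the machine, for at least five seconds on end while it is still clearly turning. Then stand the torch back where you found it, upright and let go, and finish once the rotor has come to rest; handle the machine gently and leave the bottle, beaker and tip box where they are.

Things in the scene. Friction and masses are not known exactly. Their poses are not given: they have to be found in the camera images.
- torch: pocket torch, bare aluminium, black grip rings, 125 mm long, 0.14 kg, standing on its lens on the bench on the -y side of the centrifuge. Head at the bottom, 34 mm diameter, 30 mm high; above it the round barrel, 26 mm diameter, up to the tail. Origin: centre of the lens face (underside); z up the barrel. Grip the barrel 60 to 90 mm above the lens; the light shines down out of the lens
- centrifuge: white bench centrifuge, fixed, yawed by up to 0.12 rad: 340 mm wide (x); in its y from -0.20 m (control panel) to +0.18 m (hinge). Top deck 200 mm above the bench, with a round opening of 288 mm diameter over the bowl. Origin: on the bench, right under the rotor's vertical spindle; z up
- lid_hinge (a point): middle of the lid's hinge, at the rear (+y) edge of the deck, 185 mm from the spindle, 200 mm above the bench. The lid, 330 mm wide and long, stands open above it and leans outwards (away from the rotor) by 0.3 rad; it is fixed
- rotor (a joint): angle of the rotor about its vertical spindle, rad, positive anticlockwise from above, no stops. Free bearing: rotor about 1.6 kg with its tubes, inertia about 0.0145 kg m2 (varies from -20 to +30 percent), dry friction about 0.0013 N m plus 0.0005 N m per rad/s: from one turn in five seconds it coasts some 8 to 18 s by itself. A sideways push of under 1 N on a cap turns it
- rotor_hub (a point): on the spindle axis at the rotor's flat top plate, 158 mm above the bench. Dark grey anodised rotor 268 mm in diameter with six tilted collars (up to 180 mm above the bench) around its tube holes, a centre nut of 17 mm radius (up to 200 mm), and three white-capped tubes 120 degrees apart that lean inwards at 35 degrees from upright; between each two is an empty hole
- seated_cap_a (a point): centre of the top face of a fully seated tube's cap, 120 degrees anticlockwise from the proud one; 88 mm from the spindle axis, 193 mm above the bench (upper edge of the cap 203 mm). Cap 35 mm in diameter
- seated_cap_b (a point): the same for the other seated tube, 120 degrees clockwise from the proud one
- proud_cap (a point): centre of the top face of the cap of the third tube, which stands proud by 22 mm along its length and turns with the rotor; 75 mm from the spindle axis, 211 mm above the bench (the cap's upper edge 221 mm). Cap 35 mm in diameter, 14 mm high, on a tube of 28 mm. Axes: x level and outwards from the spindle, z straight up
- reagent_bottle: closed reagent bottle, 60 mm diameter, 125 mm high, origin under its centre; to be left alone
- beaker: empty beaker, 68 mm diameter, 85 mm high, origin under its centre; to be left alone
- tip_box: open pipette tip box 85 x 125 mm, 60 mm high, origin under its centre; to be left alone

How it is judged:
On the way, in this order (a step that is already met when the one before it is completed fails the run):
1. the rotor has been set turning, at more than 0.5 rad/s ((velocity of joint rotor above 0.5 rad/s or velocity of joint rotor below -0.5 rad/s)), for 0.1 s.
2. for 5 s on end, rotor coasting above 0.25 rad/s and the machine untouched, the upright torch's lens stays within 20 mm sideways of the proud cap's centre and 3 to 50 mm above it ((velocity of joint rotor above 0.25 rad/s or velocity of joint rotor below -0.25 rad/s) and horizontal distance between torch and proud_cap below 0.02 m and z of torch in the frame of proud_cap between 0.003 and 0.05 m and angle between torch's own z axis and vertical below 0.25 rad and contact force between each of torch, the arm, the fingers and centrifuge below 0.02 N), for 5 s.
At the end, for the whole second after the job is handed in: the torch stands upright (within 0.08 rad) on the bench within 50 mm of where it stood at the start, released and still, and the rotor is at rest (under 0.03 rad/s) (not (velocity of joint rotor above 0.03 rad/s or velocity of joint rotor below -0.03 rad/s) and distance of torch from where it was at the start of the episode below 0.05 m and height (world z) of torch below 0.004 m and angle between torch's own z axis and vertical below 0.08 rad and linear speed of torch below 0.02 m/s); the robot touches nothing.
It fails at once if the rotor turns faster than 2.55 rad/s (velocity of joint rotor above 2.55 rad/s or velocity of joint rotor below -2.55 rad/s).
It fails at once if the torch or the robot bears on the centrifuge with more than 15 N (contact force between any of torch, the arm, the fingers and centrifuge above 15 N).
It fails at once if the torch tips over by more than 0.6 rad (angle between torch's own z axis and vertical above 0.6 rad).
It fails at once if the bottle, beaker or tip box is shifted by more than 20 mm (distance of any of reagent_bottle, beaker, tip_box from where it was at the start of the episode above 0.02 m).
It also fails if it takes over 67 s, if anything falls off the work surface, if the arm or the gripper's body presses on something with over 40 N, if the wrist force passes 120 N, or if a joint passes its speed limit or range.

## Working session

There is one attempt and no reset: what is moved stays moved. The work goes in short steps, Python scripts to look and compute and a tool call to move; the robot and the scene stay as the last step left them, time stands still between calls to the robot, and variables do not carry over. Pictures are saved under pics/ and viewed, at most 10 in all, crops included, and the job is handed in when it is done.

Besides the shell and the picture viewer there is one more tool, called after ">>>" by a JSON object that holds its "method" and its "body", one argument or row to a line. carry_out: Moves the arm, as the interface text tells. Its arguments: {"type":"object","properties":{"targets":{"type":"array"},"force":{"type":"number"}},"required":["targets"]}

```bash
mkdir -p pics; ls; python3 - <<'E'
from station import manip,cams
import cv2,numpy as np
print(manip.sense())
for n in("scene","top"):
    im=cams.snapshot(n);cv2.imwrite(f"pics/{n}0.png",im[:,:,::-1])
    print(n,cams.camera_info(n))
E
```

```text
pics
{'t': 0.0, 'q': array([ 1.09748063e+00,  5.28463487e-01,  1.43393397e+00,  8.12704530e-06,
        1.18141096e+00, -1.78512804e-01]), 'qd': array([-0.00014543, -0.00113546,  0.00143985, -0.00012371, -0.00241416,
       -0.00199941]), 'tau': array([ 1.04452789e-03, -4.42355919e+01, -1.78028959e+01, -2.13160897e-04,
        8.29374825e-03, -8.55987878e-06]), 'tcp_pos': array([0.18125021, 0.59741573, 0.24932516]), 'tool_rot': array([ 1.46869697e-01,  9.89155228e-01, -1.04835682e-03, -3.58275513e-04]), 'force': array([ 0.44783469,  0.59908177, -0.49948487]), 'ft_torque': array([-0.01240388,  0.00386673, -0.02955012]), 'gripper_force': 0.0, 'finger_gap': 0.9977801148100255}
scene {'K': array([[374.36193032,   0.        , 319.26162097],
       [  0.        , 374.36193032, 203.64981324],
       [  0.        ,   0.        ,   1.        ]]), 'k1': -0.07756022090790826, 'T': array([[ 0.71983875,  0.40962091, -0.56039529,  1.16745148],
       [ 0.69395191, -0.40581086,  0.59476742, -0.74112909],
       [ 0.01621468, -0.81702402, -0.5763756 ,  0.80819481],
       [ 0.        ,  0.        ,  0.        ,  1.        ]])}
top {'K': array([[454.260101  ,   0.        , 321.10640755],
       [  0.        , 454.260101  , 206.60381086],
       [  0.        ,   0.        ,   1.        ]]), 'k1': -0.13360774992078803, 'T': array([[-0.02643143, -0.99646949,  0.07968647,  0.41263005],
       [-0.99941317,  0.02807845,  0.01961936, -0.07895811],
       [-0.02178757, -0.07912114, -0.99662688,  1.59027099],
       [ 0.        ,  0.        ,  0.        ,  1.        ]])}
```

View pics/scene0.png

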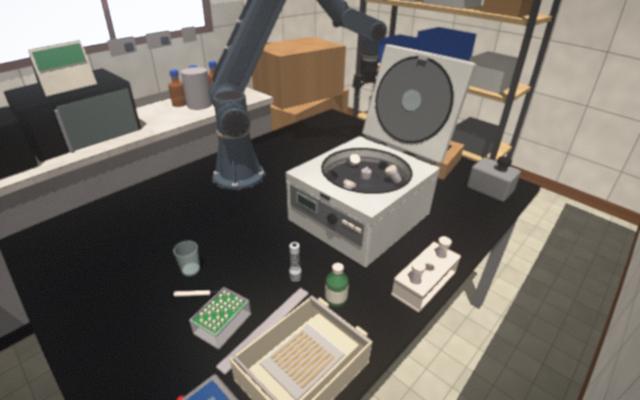

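View pics/top0.png

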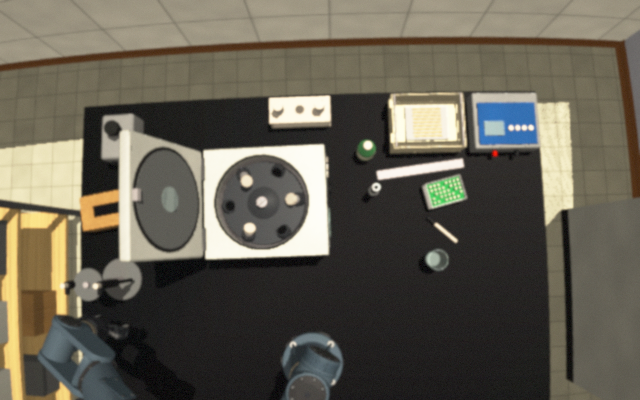

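Scene view: the machine is at about (365,170) and the torch at (295,262). Top view: rotor centre near (262,201), caps near (246,180), (292,199) and (250,230), torch tail near (375,188), with the bottle close by at (366,150). I'll zoom in on the rotor and torch.

```bash
cat > h.py <<'E'
import numpy as np,cv2
from station import manip,cams
from scipy.spatial.transform import Rotation as R
def ray(n,uv):
    c=cams.camera_info(n);K=c["K"];T=c["T"]
    d=(np.array(uv,float)-K[:2,2])/K[0,0]; x=d.copy()
    for _ in range(20): x=d/(1+c["k1"]*(x@x))
    v=T[:3,:3]@np.array([x[0],x[1],1]); return T[:3,3],v
def plane(n,uv,z):
    o,v=ray(n,uv); return o+v*(z-o[2])/v[2]
def proj(n,p):
    c=cams.camera_info(n);T=c["T"];q=T[:3,:3].T@(np.array(p)-T[:3,3]);x=q[:2]/q[2]
    return c["K"][:2,2]+c["K"][0,0]*x*(1+c["k1"]*(x@x))
E
python3 - <<'E'
import cv2,numpy as np
a=cv2.imread("pics/top0.png");b=cv2.imread("pics/scene0.png")
c1=cv2.resize(a[140:265,200:335],None,fx=4,fy=4,interpolation=cv2.INTER_CUBIC)
c2=cv2.resize(a[165:215,350:400],(250,250),interpolation=cv2.INTER_CUBIC)
c3=cv2.resize(b[235:290,275:320],(204,250),interpolation=cv2.INTER_CUBIC)
o=np.zeros((500,800,3),np.uint8);o[:500,:540]=c1;o[:250,545:795]=c2;o[250:,545:749]=c3
cv2.imwrite("pics/crop1.png",o)
from h import *
g=cv2.cvtColor(a,cv2.COLOR_BGR2GRAY)
m=((g>150)*255).astype(np.uint8)
n,l,s,c=cv2.connectedComponentsWithStats(m[165:250,215:310])
for i in range(1,n):
    if s[i,4]>5:print(s[i],c[i]+[215,165])
# opening in deck: dark blob inside white
m=((g<140)*255).astype(np.uint8)
cs,_=cv2.findContours(m[130:270,205:330],cv2.RETR_LIST,cv2.CHAIN_APPROX_NONE)
for k in cs:
    if cv2.contourArea(k)>3000: e=cv2.fitEllipse(k);print(e,cv2.contourArea(k)); p=np.array(e[0])+[205,130]; print(p,plane("top",p,.2),plane("top",p,.158))
E
```

```text
[  0   0  17  29 193] [219.66321244 172.95854922]
[   0    0   95   85 1285] [272.86459144 226.62412451]
[ 26   8  12  14 127] [246.14173228 179.97637795]
[ 70  28  14  12 123] [291.00813008 198.31707317]
[41 31 12 11 92] [261.56521739 201.43478261]
[ 29  58  12  12 111] [249.35135135 227.9009009 ]
((56.066436767578125, 71.65753173828125), (92.7357406616211, 93.86355590820312), 35.511505126953125) 6835.0
[261.06643677 201.65753174] [0.54434284 0.13348549 0.2       ] [0.54832188 0.1399034  0.158     ]
```

View pics/crop1.png

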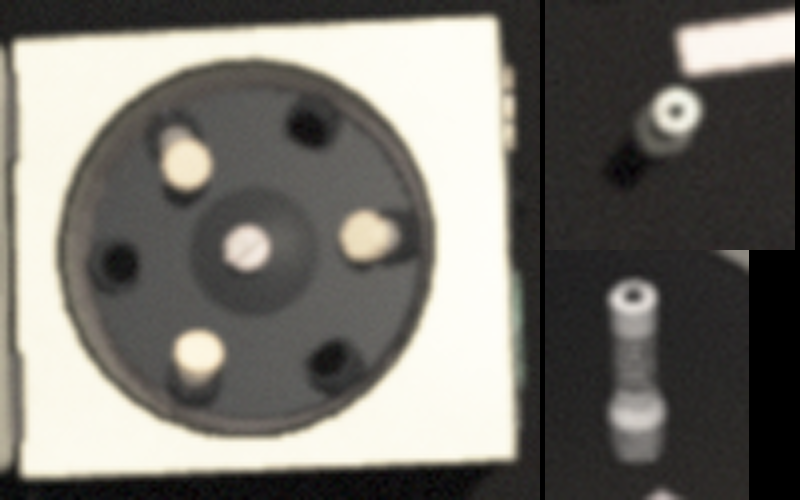

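The crop shows cap tops at top-view pixels of about (246.7,180.7), (291.2,199.2) and (249.5,227.5), and the nut at (262,201.8). The upper-left tube shows more of its length, so it is probably the proud one. The torch tail is at (376.4,187.2) in the top view and (294.6,245.3) in the scene view.

```bash
python3 - <<'E'
from h import *
h=plane("top",(262,201.8),.2);h2=plane("top",(261.07,201.66),.2);print("hub",h,h2)
c=(h+h2)/2
for p in((246.7,180.7),(291.2,199.2),(249.5,227.5)):
  for z in(.193,.211):
    q=plane("top",p,z)-c;print(p,z,np.hypot(*q[:2]).round(4),np.degrees(np.arctan2(q[1],q[0])).round(1))
print("torch",plane("top",(376.4,187.2),.125))
o1,v1=ray("top",(376.4,187.2));o2,v2=ray("scene",(294.6,245.3))
s=np.linalg.lstsq(np.c_[v1,-v2],o2-o1,rcond=None)[0];print(o1+v1*s[0],o2+v2*s[1])
print("bottle",plane("top",(366,148),.125),"tip",plane("top",(444,191),.06))
for p in((204,150),(204,258),(328,254),(325,145)):print(plane("top",p,.2))
s=manip.sense();print(R.from_quat(s["tool_rot"]).as_matrix().round(3))
E
```

```text
hub [0.54381726 0.13058683 0.2       ] [0.54433487 0.13347452 0.2       ]
(246.7, 180.7) 0.193 0.0825 34.5
(246.7, 180.7) 0.211 0.0785 33.6
(291.2, 199.2) 0.193 0.0917 -86.3
(291.2, 199.2) 0.211 0.0931 -87.5
(249.5, 227.5) 0.193 0.088 153.0
(249.5, 227.5) 0.211 0.0872 155.1
torch [ 0.58789454 -0.23124702  0.125     ]
[ 0.58792743 -0.2312756   0.124725  ] [ 0.59259634 -0.22604521  0.12473986]
bottle [ 0.7180886  -0.20218978  0.125     ] tip [ 0.57646006 -0.468479    0.06      ]
[0.7132976  0.31311203 0.2       ]
[0.37453408 0.31489867 0.2       ]
[ 0.37827649 -0.06877309  0.2       ]
[ 0.71566601 -0.06878613  0.2       ]
[[-0.957  0.291 -0.001]
 [ 0.291  0.957 -0.002]
 [ 0.    -0.002 -1.   ]]
```

Radii and spacing agree with the sizes given: the proud cap is at about 34°, the seated ones at -87° and 154°, and the hub is near (0.544,0.132). I'll move to the torch around the lid and square the tool with the world axes.

>>> {"method": "carry_out", "body": {
  "targets": [
    [[-17.2,-22.7,-11.1,0,0,-16.9,8.5],[-17.2,-22.7,-11.1,0,0,-16.9,8.5],[-17.2,-22.7,-11.1,0,0,-16.9,8.5],[-17.2,-22.7,-11.1,0,0,-16.9,8.5],[-17.2,-22.7,-11.1,0,0,-16.9,8.5],[-17.2,-22.7,-11.1,0,0,-16.9,8.5],[-17.2,-22.7,-11.1,0,0,-16.9,8.5],[-40.2,-50.2,-11.1,0,0,-16.9,8.5],[-40.2,-50.2,-11.1,0,0,-16.9,8.5],[-40.2,-50.2,-11.1,0,0,-16.9,8.5],[-40.2,-50.2,-11.1,0,0,-16.9,8.5],[-40.2,-50.2,-11.1,0,0,-16.9,8.5]]
  ]
}}

```text
t: 1.1
tcp_pos: [0.3567, 0.1494, 0.3591]
tool_rot: [-0.0, 1.0, 0.0, 0.0]
force: [1.1, 0.0, -0.7]
finger_gap: 0.992
gripper_force: 0.0
```

```bash
python3 - <<'E'
from h import *
from scipy.optimize import least_squares
P=[((246.7,180.7),.211,.075,0),((291.2,199.2),.193,.088,-1),((249.5,227.5),.193,.088,1)]
pts=[plane("top",p,z)[:2] for p,z,_,_ in P]
f=lambda v:np.concatenate([v[:2]+r*np.array([np.cos(v[2]+k*2.0944),np.sin(v[2]+k*2.0944)])-q for (_,_,r,k),q in zip(P,pts)])
s=least_squares(f,[.544,.132,.6]);print(s.x,np.degrees(s.x[2]),s.fun)
s=manip.sense();print(s["t"],s["tcp_pos"],R.from_quat(s["tool_rot"]).as_matrix().round(3),s["q"].round(2))
E
```

```text
[0.54533324 0.13173138 0.58258258] 33.3795230279175 [-0.0015276  -0.00251921  0.00056917  0.00334745  0.00095844 -0.00082824]
1.1 [0.35665394 0.14936913 0.35909861] [[-1.    -0.001  0.   ]
 [-0.001  1.     0.   ]
 [-0.     0.    -1.   ]] [ 0.11  0.05  1.82  0.    1.27 -1.47]
```

>>> {"method": "carry_out", "body": {
  "targets": [
    [[-23.3,-37.9,9.9,0,0,0,8.5],[-23.3,-37.9,9.9,0,0,0,8.5],[-23.3,-37.9,9.9,0,0,0,8.5],[-23.3,-37.9,9.9,0,0,0,8.5],[-23.3,-37.9,9.9,0,0,0,8.5],[-23.3,-37.9,9.9,0,0,0,8.5],[-23.3,-37.9,9.9,0,0,0,8.5],[-23.3,-37.9,9.9,0,0,0,8.5],[-23.3,-37.9,9.9,0,0,0,8.5],[-23.3,-37.9,9.9,0,0,0,8.5],[-23.3,-37.9,9.9,0,0,0,8.5],[-23.3,-37.9,9.9,0,0,0,8.5]]
  ]
}}

```text
t: 2.1
tcp_pos: [0.5924, -0.2345, 0.257]
tool_rot: [0.002, 1.0, -0.001, 0.0]
force: [-0.1, -0.4, -0.6]
finger_gap: 0.996
gripper_force: 0.0
```

```bash
python3 - <<'E'
from h import *
im=cams.snapshot("scene")[:,:,::-1]
cv2.imwrite("pics/s2.png",cv2.resize(im[150:300,230:380],(600,600),interpolation=cv2.INTER_CUBIC))
s=manip.sense();print(s["t"],s["tcp_pos"],s["force"])
E
```

```text
2.15 [ 0.59049828 -0.23099124  0.25753895] [-0.72049051  0.60255799  1.18978013]
```

View pics/s2.png

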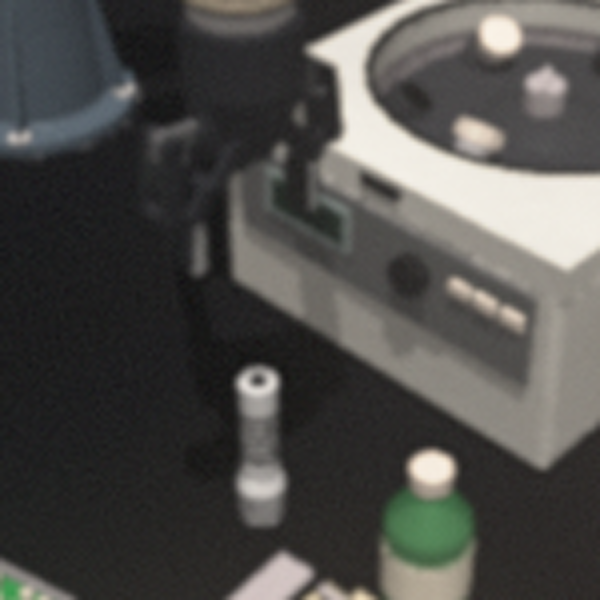

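The torch (crop 257,385) is below and between the open fingers at about (200,260) and (300,200). I'll descend and grip.

>>> {"method": "carry_out", "body": {
  "targets": [
    [[0,0,3.0,0,0,0,8.5],[0,0,6.0,0,0,0,8.5],[0,0,9.0,0,0,0,8.5],[0,0,12.0,0,0,0,8.5],[0,0,15.0,0,0,0,8.5],[0,0,17.0,0,0,0,8.5],[0,0,17.6,0,0,0,8.5],[0,0,17.6,0,0,0,6],[0,0,17.6,0,0,0,5],[0,0,17.6,0,0,0,4],[0,0,17.6,0,0,0,3],[0,0,17.6,0,0,0,2]]
  ],
  "force": 40
}}

```text
t: 3.15
tcp_pos: [0.5907, -0.2281, 0.0858]
tool_rot: [-0.0, 1.0, -0.001, 0.001]
force: [-0.2, 0.8, 16.5]
finger_gap: 0.293
gripper_force: 33.3
```

>>> {"method": "carry_out", "body": {
  "targets": [
    [[0,0,0,0,0,0,1],[0,0,0,0,0,0,1],[0,0,0,0,0,0,1],[0,0,0,0,0,0,1],[0,0,0,0,0,0,1],[0,0,0,0,0,0,1]]
  ],
  "force": 40
}}

```text
t: 3.65
tcp_pos: [0.5907, -0.2281, 0.0859]
tool_rot: [-0.0, 1.0, -0.001, 0.001]
force: [-0.6, 1.7, 6.5]
finger_gap: 0.291
gripper_force: 39.1
```

```bash
python3 - <<'E'
from h import *
s=manip.sense();print(s)
E
```

```text
{'t': 3.65, 'q': array([-5.44751830e-01,  7.47771347e-01,  1.53261656e+00,  3.85435771e-04,
        8.58512192e-01, -2.11584812e+00]), 'qd': array([-0.00011684,  0.00040502,  0.00066647,  0.00010096,  0.00129837,
        0.00052651]), 'tau': array([-5.71794212e-01, -4.43210793e+01, -1.16124845e+01, -1.54867047e-01,
       -2.73566265e-01,  2.90219534e-03]), 'tcp_pos': array([ 0.59073553, -0.22805057,  0.08586485]), 'tool_rot': array([-2.42231708e-05,  9.99999083e-01, -5.72937423e-04,  1.22699930e-03]), 'force': array([-0.6481359 ,  1.74540475,  6.51641558]), 'ft_torque': array([ 0.16789702,  0.02835703, -0.00418421]), 'gripper_force': 39.10121440887451, 'finger_gap': 0.29100076035699574}
```

>>> {"method": "carry_out", "body": {
  "targets": [
    [[0,0,-1,0,0,0,1],[0,0,-3,0,0,0,1],[0,0,-6,0,0,0,1],[0,1,-9,0,0,0,1],[0,3,-12,0,0,0,1],[0,5,-15,0,0,0,1],[0,8,-18,0,0,0,1],[0,11,-21,0,0,0,1],[0,14,-23.5,0,0,0,1],[0,17,-25.5,0,0,0,1],[0,20,-26.8,0,0,0,1],[0,23,-27.2,0,0,0,1]]
  ]
}}

```text
t: 4.65
tcp_pos: [0.5903, 0.0035, 0.3597]
tool_rot: [-0.0, 1.0, -0.001, 0.003]
force: [0.4, -0.8, -1.1]
finger_gap: 0.295
gripper_force: 39.4
```

>>> {"method": "carry_out", "body": {
  "targets": [
    [[-0.6,3,0,0,0,0,1],[-1.4,6,0,0,0,0,1],[-2.2,9,0,0,0,0,1],[-2.9,11,0,0,0,0,1],[-3.3,12,0,0,0,0,1],[-3.4,12.4,0,0,0,0,1],[-3.4,12.4,0,0,0,0,1],[-3.4,12.4,0,0,0,0,1]]
  ]
}}

```text
t: 5.32
tcp_pos: [0.6234, 0.1252, 0.3559]
tool_rot: [0.0, 1.0, -0.0, -0.001]
force: [-1.0, 0.5, -0.8]
finger_gap: 0.293
gripper_force: 39.5
```

```bash
python3 - <<'E'
from h import *
o=np.zeros((500,800,3),np.uint8)
im=cams.snapshot("scene")[:,:,::-1]; o[:500,:400]=cv2.resize(im[100:225,310:410],(400,500),interpolation=cv2.INTER_CUBIC)
im=cams.snapshot("top")[:,:,::-1]; o[:400,400:]=cv2.resize(im[150:250,210:310],(400,400),interpolation=cv2.INTER_CUBIC)
cv2.imwrite("pics/s3.png",o)
s=manip.sense();print(s["t"],s["tcp_pos"],s["force"],s["tool_rot"],s["finger_gap"])
E
```

```text
5.4167 [0.62353282 0.1247246  0.35607457] [-0.43231826  0.47356381 -2.0379704 ] [ 8.03490963e-04  9.99999580e-01 -3.30401282e-04 -2.91053647e-04] 0.2914931563277124
```

View pics/s3.png

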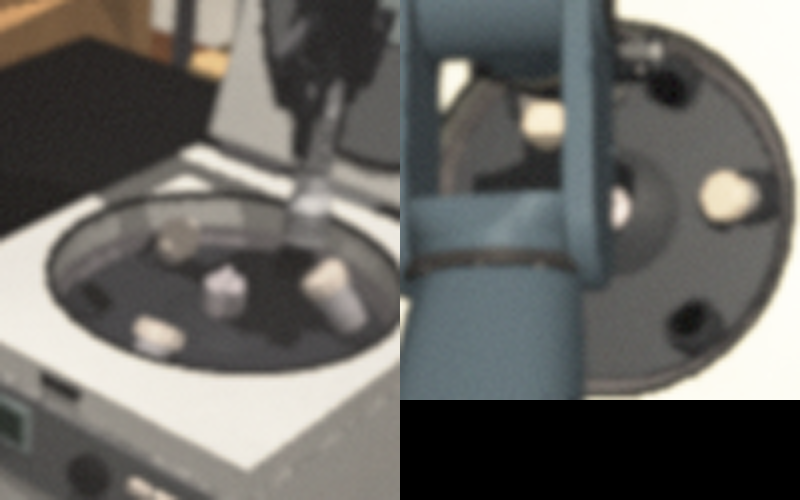

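The scene crop shows the proud cap at (325,270) with the torch behind it, beyond the rotor's far side and clear of everything. The arm partly hides the top view. I'll lower the torch beside the cap and work out the push arc.

>>> {"method": "carry_out", "body": {
  "targets": [
    [[0,0,1,0,0,0,1],[0,0,2.5,0,0,0,1],[0,0,4,0,0,0,1],[0,0,5.5,0,0,0,1],[0,0,6.6,0,0,0,1],[0,0,7.3,0,0,0,1],[0,0,7.6,0,0,0,1],[0,0,7.6,0,0,0,1],[0,0,7.6,0,0,0,1]]
  ]
}}

```text
t: 6.17
tcp_pos: [0.6242, 0.1262, 0.2806]
tool_rot: [0.0, 1.0, 0.0, 0.001]
force: [0.4, -0.4, -1.3]
finger_gap: 0.294
gripper_force: 39.5
```

```bash
cat >> h.py <<'E'
H=np.array([.545,.132])
def pos(deg,r=.079): a=np.radians(deg); return H+r*np.array([np.cos(a),np.sin(a)])
def rows(start,ps): # tool cm
    for p in ps: d=(np.array(p)-start)*100; print([round(-d[0],1),round(d[1],1)],end=" ")
    print()
E
python3 - <<'E'
from h import *
s=manip.sense();print(s["t"],s["tcp_pos"],s["force"])
a=-5+np.cumsum([.5,1,1.5,2,2,2,2,2,2.3,2.7,3.1,3.5]);b=a[-1]+np.cumsum([3.9,4.3,4.7,5.1,5.5,5.9,6.3,6.7,7,7,5,3])
rows([.624,.125],[pos(x) for x in a]);rows(pos(a[-1]),[pos(x) for x in b])
E
```

```text
6.1667 [0.62421288 0.1261654  0.28055201] [ 0.44523455 -0.43906481 -1.28679712]
[np.float64(0.0), np.float64(0.1)] [np.float64(0.0), np.float64(0.2)] [np.float64(0.0), np.float64(0.4)] [np.float64(-0.0), np.float64(0.7)] [np.float64(0.0), np.float64(1.0)] [np.float64(0.0), np.float64(1.3)] [np.float64(0.0), np.float64(1.5)] [np.float64(0.1), np.float64(1.8)] [np.float64(0.1), np.float64(2.1)] [np.float64(0.2), np.float64(2.5)] [np.float64(0.3), np.float64(2.9)] [np.float64(0.5), np.float64(3.4)] 
[np.float64(0.2), np.float64(0.5)] [np.float64(0.5), np.float64(1.0)] [np.float64(0.8), np.float64(1.6)] [np.float64(1.2), np.float64(2.2)] [np.float64(1.7), np.float64(2.7)] [np.float64(2.3), np.float64(3.3)] [np.float64(2.9), np.float64(3.8)] [np.float64(3.7), np.float64(4.3)] [np.float64(4.6), np.float64(4.7)] [np.float64(5.5), np.float64(5.0)] [np.float64(6.2), np.float64(5.2)] [np.float64(6.6), np.float64(5.2)]
```

>>> {"method": "carry_out", "body": {
  "targets": [
    [[0,0.1,0,0,0,0,1],[0,0.2,0,0,0,0,1],[0,0.4,0,0,0,0,1],[0,0.7,0,0,0,0,1],[0,1.0,0,0,0,0,1],[0,1.3,0,0,0,0,1],[0,1.5,0,0,0,0,1],[0.1,1.8,0,0,0,0,1],[0.1,2.1,0,0,0,0,1],[0.2,2.5,0,0,0,0,1],[0.3,2.9,0,0,0,0,1],[0.5,3.4,0,0,0,0,1]]
  ]
}}

```text
t: 7.17
tcp_pos: [0.6188, 0.1608, 0.28]
tool_rot: [0.0, 1.0, 0.0, 0.0]
force: [0.8, -0.0, -2.0]
finger_gap: 0.293
gripper_force: 39.4
```

>>> {"method": "carry_out", "body": {
  "targets": [
    [[0.2,0.5,0,0,0,0,1],[0.5,1.0,0,0,0,0,1],[0.8,1.6,0,0,0,0,1],[1.2,2.2,0,0,0,0,1],[1.7,2.7,0,0,0,0,1],[2.3,3.3,0,0,0,0,1],[2.9,3.8,0,0,0,0,1],[3.7,4.3,0,0,0,0,1],[4.6,4.7,0,0,0,0,1],[5.5,5.0,0,0,0,0,1],[6.2,5.2,-0.7,0,0,0,1],[6.6,5.2,-2.5,0,0,0,1]]
  ]
}}

```text
t: 8.17
tcp_pos: [0.5494, 0.2125, 0.3031]
tool_rot: [-0.0, 1.0, -0.0, -0.004]
force: [-0.3, 0.6, -1.2]
finger_gap: 0.293
gripper_force: 39.4
```

```bash
cat >> h.py <<'E'
import time
def look(n,tag=None):
    """bright blobs in the bowl -> (t, list of radius, angle at the cap heights)"""
    t=manip.sense()["t"]; im=cams.snapshot(n)[:,:,::-1]
    if tag: cv2.imwrite(f"pics/{tag}.png",im)
    g=cv2.cvtColor(im,cv2.COLOR_BGR2GRAY)
    ring=np.array([proj(n,[*pos(a,.118),.195]) for a in range(0,360,5)],np.int32)
    m=np.zeros_like(g);cv2.fillPoly(m,[ring],255)
    k=((g>145)&(m>0)).astype(np.uint8)
    c,l,s,cc=cv2.connectedComponentsWithStats(k)
    for i in range(1,c):
        if s[i,4]<25: continue
        out=[]
        for z in(.193,.211):
            q=plane(n,cc[i],z)[:2]-H; out+=[round(np.hypot(*q)*1e3),round(float(np.degrees(np.arctan2(q[1],q[0]))),1)]
        print(n,round(t,3),"area",s[i,4],cc[i].round(1),out)
E
python3 - <<'E'
from h import *
look("scene","s4");look("top","t4");s=manip.sense();print(s["t"],s["tcp_pos"],s["force"])
a=cv2.imread("pics/s4.png");b=cv2.imread("pics/t4.png")
o=np.zeros((500,800,3),np.uint8)
o[:500,:400]=cv2.resize(a[100:225,310:410],(400,500));o[:400,400:]=cv2.resize(b[150:250,210:310],(400,400))
cv2.imwrite("pics/c4.png",o)
E
```

```text
scene 8.167 area 38 [350.8 154.6] [119, 151.9, 89, 160.9]
scene 8.167 area 47 [366.  170.5] [7, 78.2, 27, -44.3]
scene 8.167 area 77 [338.1 175.8] [93, -115.7, 109, -101.2]
scene 8.167 area 68 [389.5 182.5] [99, 0.3, 117, -12.3]
top 8.217 area 120 [258.7 172.5] [92, 5.3, 89, 3.7]
top 8.217 area 100 [261.6 201.2] [2, 36.1, 2, -101.9]
top 8.217 area 125 [288.7 213. ] [91, -114.5, 93, -114.7]
top 8.217 area 88 [240.2 217.2] [83, 124.3, 81, 126.3]
8.2667 [0.55330524 0.21288011 0.30818338] [ 1.00401707 -0.10155062 -1.00936179]
```

View pics/c4.png

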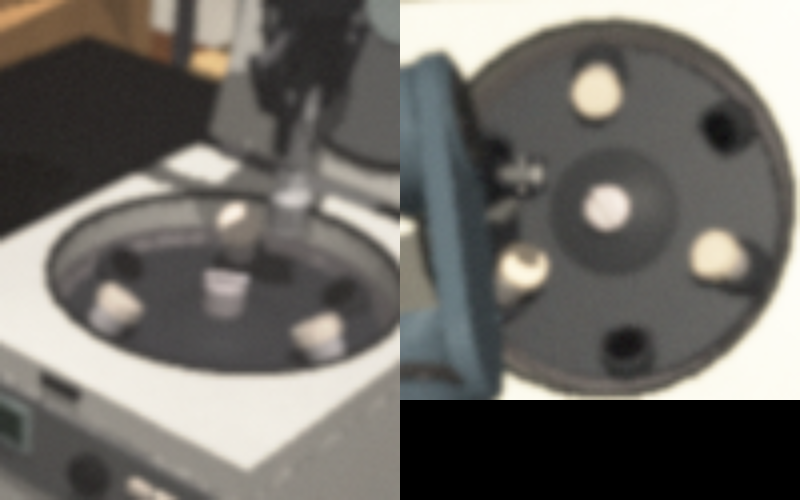

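The top view at t=8.217 gives blob angles of 126, 5 and -114.5°, so the proud cap is at about 125.5° and turning. Next I'll raise the torch, follow for half a second and measure the speed.

>>> {"method": "carry_out", "body": {
  "targets": [
    [[1.1,-0.4,-1.6,0,0,0,1],[2.4,-0.5,-2.1,0,0,0,1],[3.6,-0.9,-2.1,0,0,0,1],[4.8,-1.5,-2.1,0,0,0,1],[5.9,-2.3,-2.1,0,0,0,1],[6.6,-3.0,-2.1,0,0,0,1]]
  ]
}}

```text
t: 8.77
tcp_pos: [0.4848, 0.1819, 0.3258]
tool_rot: [-0.0, 1.0, -0.0, -0.001]
force: [-0.1, 0.9, -2.1]
finger_gap: 0.3
gripper_force: 39.5
```

```bash
python3 - <<'E'
from h import *
look("top","t5");look("scene");s=manip.sense();print(s["t"],s["tcp_pos"],s["force"],s["tool_rot"])
E
```

```text
top 8.767 area 121 [237.7 185.5] [92, 55.0, 88, 54.9]
top 8.767 area 126 [288.1 188. ] [92, -64.1, 92, -65.8]
top 8.767 area 98 [261.5 201.2] [2, 44.0, 2, -106.2]
top 8.767 area 126 [259.  226.5] [78, 172.5, 78, 174.6]
scene 8.817 area 84 [348.2 158. ] [100, 162.3, 75, 176.9]
scene 8.817 area 27 [375.1 155.3] [122, 110.4, 88, 105.0]
scene 8.817 area 86 [391.4 167.6] [96, 59.5, 86, 40.0]
scene 8.817 area 43 [366.2 170.5] [7, 77.1, 27, -43.3]
scene 8.817 area 67 [361.4 186.5] [96, -57.4, 125, -56.7]
8.8667 [0.48525841 0.18147932 0.32599058] [ 0.83801593  0.33294415 -1.565195  ] [ 3.85712707e-04  9.99999788e-01 -1.54223773e-04 -5.01115297e-04]
```

Speed is 90°/s (1.57 rad/s), with the proud cap at 175.2° at t=8.767. Next I'll catch up and follow.

```bash
cat >> h.py <<'E'
def track(th0,w0,start,n=12,gap0=0,catch=8,N=1,b=.0345,a=5.1):
    """cap angle th0 (deg), speed w0 at call start; gap0 deg torch is behind; prints rows call by call"""
    th,w,t=th0,w0,0; P=[]
    for i in range(n*N):
        for _ in range(10): w-=(a+b*w)/120; th+=w/120
        x=min(1,(i+1)/catch); g=gap0*(1-x*x*(3-2*x))
        P.append(pos(th-g,.075))
        if (i+1)%n==0: print("end th",round(th,1),"w",round(w,1),"pos",P[-1].round(4))
    for k in range(N):
        d=(np.array(P[k*n:k*n+n])-start)*100; print("call",k,[[float(round(-q[0],1)),float(round(q[1],1))] for q in d])
        q=np.round(d[-1],1); start=start+q/100
    print("cmd end",start.round(4))
E
python3 - <<'E'
from h import *
track(183.9,86.9,np.array([.4873,.1806]),gap0=43.9,catch=8,N=2)
E
```

```text
end th 266.8 w 78.9 pos [0.5408 0.0571]
end th 341.8 w 71.2 pos [0.6162 0.1086]
call 0 [[0.7, -1.0], [1.3, -2.4], [1.7, -4.3], [1.6, -6.2], [1.0, -8.1], [0.0, -9.6], [-1.1, -10.7], [-2.0, -11.4], [-2.8, -11.8], [-3.6, -12.1], [-4.5, -12.2], [-5.3, -12.3]]
call 1 [[-0.9, -0.0], [-1.7, 0.0], [-2.6, 0.2], [-3.4, 0.5], [-4.1, 0.9], [-4.8, 1.3], [-5.4, 1.8], [-6.0, 2.4], [-6.5, 3.0], [-7.0, 3.7], [-7.3, 4.4], [-7.6, 5.1]]
cmd end [0.6163 0.1086]
```

>>> {"method": "carry_out", "body": {
  "targets": [
    [[0.7,-1.0,0,0,0,0,1],[1.3,-2.4,0,0,0,0,1],[1.7,-4.3,0,0,0,0,1],[1.6,-6.2,0,0,0,0,1],[1.0,-8.1,0,0,0,0,1],[0.0,-9.6,0,0,0,0,1],[-1.1,-10.7,0,0,0,0,1],[-2.0,-11.4,0,0,0,0,1],[-2.8,-11.8,0,0,0,0,1],[-3.6,-12.1,0,0,0,0,1],[-4.5,-12.2,0,0,0,0,1],[-5.3,-12.3,0,0,0,0,1]]
  ]
}}

```text
t: 9.87
tcp_pos: [0.5407, 0.0596, 0.3259]
tool_rot: [-0.0, 1.0, 0.0, -0.0]
force: [-0.4, -0.3, -1.2]
finger_gap: 0.296
gripper_force: 39.6
```

```bash
python3 - <<'E'
from h import *
look("top");s=manip.sense();print(s["t"],s["tcp_pos"],s["force"],s["tool_rot"])
E
```

```text
top 9.867 area 29 [260.9 204.4] [9, 159.0, 10, 176.8]
9.9167 [0.54249535 0.05935289 0.3260225 ] [ 2.94892641 -0.11379504 -2.3158717 ] [-2.96858350e-04  9.99999201e-01  3.13555486e-06  1.22894246e-03]
```

```bash
python3 - <<'E'
from h import *
look("scene","s6");s=manip.sense();print(s["t"])
a=cv2.imread("pics/s6.png")
cv2.imwrite("pics/c6.png",cv2.resize(a[100:225,310:410],(480,600)))
# plan: at t=9.867 predicted 266.8/78.9
track(266.8+7.8,78.1,np.array([.5403,.0576]),gap0=7.8,catch=4,N=2)
E
```

```text
scene 9.917 area 116 [360.4 155.7] [106, 135.8, 73, 140.3]
scene 9.917 area 44 [365.5 170.5] [5, 88.5, 27, -47.8]
scene 9.917 area 80 [394.6 174.3] [98, 33.4, 101, 15.4]
scene 9.917 area 111 [350.2 179.6] [74, -88.9, 100, -78.6]
9.9667
end th 348.8 w 70.4 pos [0.6186 0.1175]
end th 415.5 w 63.0 pos [0.5875 0.1938]
call 0 [[-1.1, -0.0], [-2.2, 0.2], [-3.4, 0.5], [-4.2, 1.0], [-4.9, 1.4], [-5.6, 1.9], [-6.1, 2.5], [-6.6, 3.1], [-7.0, 3.8], [-7.4, 4.5], [-7.6, 5.2], [-7.8, 6.0]]
call 1 [[-0.1, 0.7], [-0.2, 1.5], [-0.1, 2.2], [-0.0, 3.0], [0.2, 3.7], [0.4, 4.4], [0.7, 5.0], [1.1, 5.6], [1.5, 6.2], [2.0, 6.7], [2.5, 7.2], [3.1, 7.6]]
cmd end [0.5873 0.1936]
```

View pics/c6.png

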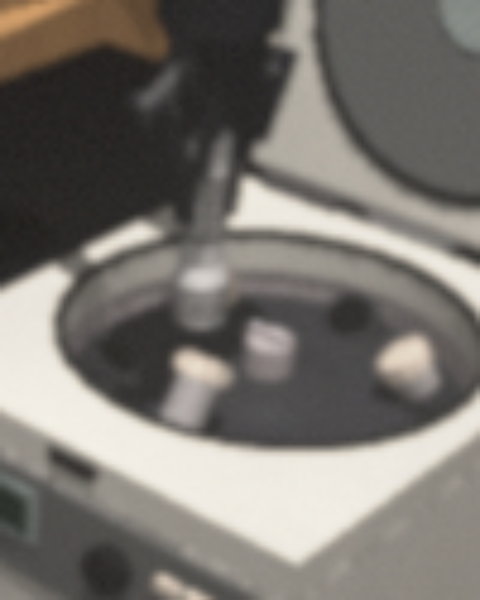

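The torch lens (crop 200,310) is directly above the proud cap (205,365), which is about 2° ahead. I'll keep following.

>>> {"method": "carry_out", "body": {
  "targets": [
    [[-1.2,0,0,0,0,0,1],[-2.3,0.2,0,0,0,0,1],[-3.5,0.5,0,0,0,0,1],[-4.3,1.0,0,0,0,0,1],[-5.0,1.4,0,0,0,0,1],[-5.7,1.9,0,0,0,0,1],[-6.2,2.5,0,0,0,0,1],[-6.7,3.1,0,0,0,0,1],[-7.1,3.9,0,0,0,0,1],[-7.4,4.6,0,0,0,0,1],[-7.6,5.3,0,0,0,0,1],[-7.8,6.1,0,0,0,0,1]]
  ]
}}

```text
t: 10.97
tcp_pos: [0.6178, 0.121, 0.326]
tool_rot: [-0.0, 1.0, -0.0, -0.0]
force: [-0.0, 0.2, -1.3]
finger_gap: 0.296
gripper_force: 39.6
```

```bash
python3 - <<'E'
from h import *
look("scene","s7");look("top","t7");s=manip.sense();print(s["t"],s["tcp_pos"],s["force"])
track(348.8+7.0,69.7,np.array([.6183,.1186]),gap0=6.5,catch=4,N=2)
E
```

```text
scene 10.967 area 49 [356.7 154.1] [119, 141.6, 86, 147.5]
scene 10.967 area 41 [383.9 159.6] [111, 90.9, 83, 78.6]
scene 10.967 area 34 [365.3 170.5] [5, 93.0, 28, -49.6]
scene 10.967 area 79 [337.8 174.8] [92, -119.4, 107, -104.0]
scene 10.967 area 101 [387.6 179.4] [85, 7.6, 101, -8.3]
top 11.017 area 127 [287.7 215. ] [91, -118.8, 93, -118.9]
11.0667 [0.61777922 0.12177709 0.32603047] [-0.15754242  0.25447223 -1.79107323]
end th 421.8 w 62.3 pos [0.5805 0.1981]
end th 480.5 w 55.2 pos [0.507  0.1966]
call 0 [[-0.2, 0.8], [-0.2, 1.9], [-0.0, 2.9], [0.2, 3.7], [0.5, 4.4], [0.8, 5.1], [1.2, 5.7], [1.6, 6.2], [2.1, 6.7], [2.6, 7.2], [3.2, 7.6], [3.8, 7.9]]
call 1 [[0.6, 0.3], [1.2, 0.6], [1.9, 0.8], [2.5, 0.9], [3.1, 0.9], [3.8, 0.9], [4.4, 0.9], [5.0, 0.8], [5.7, 0.6], [6.2, 0.4], [6.8, 0.2], [7.3, -0.1]]
cmd end [0.5073 0.1966]
```

The rotor is slowing less than I assumed: the proud cap is at 361.2° at t=11.017, a deceleration of about 5.2°/s². I'll replan with that.

```bash
python3 - <<'E'
from h import *
track(365.0,76.6,np.array([.6183,.1186]),gap0=15.4,catch=4,N=3,a=3.4,b=.023)
E
```

```text
end th 439.0 w 71.5 pos [0.5593 0.2056]
end th 508.0 w 66.5 pos [0.4814 0.1718]
end th 572.0 w 61.6 pos [0.4814 0.0922]
call 0 [[-0.2, 1.1], [-0.1, 2.6], [0.4, 4.1], [0.9, 5.1], [1.3, 5.8], [1.8, 6.4], [2.4, 7.0], [3.0, 7.5], [3.7, 7.9], [4.4, 8.2], [5.1, 8.5], [5.9, 8.7]]
call 1 [[0.8, 0.1], [1.5, 0.1], [2.3, 0.1], [3.1, -0.0], [3.8, -0.2], [4.5, -0.5], [5.2, -0.9], [5.8, -1.3], [6.4, -1.7], [6.9, -2.2], [7.4, -2.8], [7.8, -3.4]]
call 2 [[0.3, -0.6], [0.6, -1.3], [0.9, -2.0], [1.0, -2.6], [1.1, -3.3], [1.1, -4.0], [1.1, -4.7], [1.0, -5.4], [0.8, -6.1], [0.6, -6.7], [0.3, -7.4], [-0.0, -7.9]]
cmd end [0.4813 0.0926]
```

>>> {"method": "carry_out", "body": {
  "targets": [
    [[-0.2,1.5,0,0,0,0,1],[0,3.0,0,0,0,0,1],[0.4,4.2,0,0,0,0,1],[0.9,5.1,0,0,0,0,1],[1.3,5.8,0,0,0,0,1],[1.8,6.4,0,0,0,0,1],[2.4,7.0,0,0,0,0,1],[3.0,7.5,0,0,0,0,1],[3.7,7.9,0,0,0,0,1],[4.4,8.2,0,0,0,0,1],[5.1,8.5,0,0,0,0,1],[5.9,8.7,0,0,0,0,1]]
  ]
}}

```text
t: 12.07
tcp_pos: [0.5581, 0.2074, 0.3261]
tool_rot: [0.0, 1.0, -0.0, 0.0]
force: [-0.4, 0.1, -0.9]
finger_gap: 0.29
gripper_force: 39.7
```

>>> {"method": "carry_out", "body": {
  "targets": [
    [[0.8,0.1,0,0,0,0,1],[1.5,0.1,0,0,0,0,1],[2.3,0.1,0,0,0,0,1],[3.1,0,0,0,0,0,1],[3.8,-0.2,0,0,0,0,1],[4.5,-0.5,0,0,0,0,1],[5.2,-0.9,0,0,0,0,1],[5.8,-1.3,0,0,0,0,1],[6.4,-1.7,0,0,0,0,1],[6.9,-2.2,0,0,0,0,1],[7.4,-2.8,0,0,0,0,1],[7.8,-3.4,0,0,0,0,1]]
  ]
}}

```text
t: 13.07
tcp_pos: [0.4803, 0.1726, 0.3261]
tool_rot: [-0.0, 1.0, -0.0, 0.0]
force: [0.6, -0.3, -2.1]
finger_gap: 0.295
gripper_force: 39.7
```

```bash
python3 - <<'E'
from h import *
look("top","t8");s=manip.sense();print(s["t"],s["tcp_pos"],s["force"])
track(508+3.3,66.2,np.array([.4813,.1716]),gap0=3.3,catch=3,N=3,a=3.4,b=.023)
E
```

```text
top 13.067 area 122 [250.1 175. ] [92, 23.0, 88, 21.8]
top 13.067 area 95 [261.4 201.2] [2, 49.4, 1, -109.0]
top 13.067 area 127 [291.1 204. ] [91, -96.3, 93, -97.2]
13.1167 [0.47942691 0.17166722 0.32601854] [-0.88422688 -0.90553304 -2.54506698]
end th 575.0 w 61.3 pos [0.4836 0.0889]
end th 634.0 w 56.6 pos [0.5502 0.0572]
end th 688.2 w 51.9 pos [0.6087 0.0925]
call 0 [[0.4, -0.7], [0.7, -1.6], [1.0, -2.4], [1.1, -3.1], [1.1, -3.8], [1.1, -4.5], [1.0, -5.1], [0.9, -5.8], [0.7, -6.5], [0.4, -7.1], [0.1, -7.7], [-0.2, -8.3]]
call 1 [[-0.4, -0.5], [-0.9, -1.0], [-1.4, -1.4], [-1.9, -1.8], [-2.4, -2.2], [-3.0, -2.5], [-3.6, -2.7], [-4.2, -2.9], [-4.8, -3.0], [-5.4, -3.1], [-6.1, -3.2], [-6.7, -3.1]]
call 2 [[-0.6, 0.0], [-1.2, 0.1], [-1.8, 0.3], [-2.3, 0.5], [-2.9, 0.8], [-3.4, 1.1], [-3.9, 1.4], [-4.4, 1.7], [-4.8, 2.1], [-5.2, 2.6], [-5.5, 3.0], [-5.8, 3.5]]
cmd end [0.6083 0.0926]
```

The proud cap is at 503.3° and the torch is within 5° of it. I'll replan with a deceleration of 5.8°/s² and follow for 4 s more, checking midway.

```bash
python3 - <<'E'
from h import *
track(506.4,63,np.array([.4813,.1716]),gap0=-1.7,catch=3,N=2,a=4,b=.024)
E
```

```text
end th 566.6 w 57.6 pos [0.478  0.0984]
end th 621.5 w 52.2 pos [0.5339 0.0578]
call 0 [[0.3, -0.5], [0.5, -1.1], [0.8, -1.6], [0.9, -2.3], [1.1, -2.9], [1.1, -3.6], [1.1, -4.2], [1.1, -4.9], [1.0, -5.5], [0.8, -6.2], [0.6, -6.7], [0.3, -7.3]]
call 1 [[-0.3, -0.6], [-0.6, -1.1], [-1.0, -1.6], [-1.4, -2.0], [-1.9, -2.4], [-2.3, -2.8], [-2.8, -3.1], [-3.4, -3.4], [-3.9, -3.6], [-4.4, -3.8], [-5.0, -4.0], [-5.6, -4.1]]
cmd end [0.5343 0.0576]
```

>>> {"method": "carry_out", "body": {
  "targets": [
    [[0.3,-0.5,0,0,0,0,1],[0.5,-1.1,0,0,0,0,1],[0.8,-1.6,0,0,0,0,1],[0.9,-2.3,0,0,0,0,1],[1.1,-2.9,0,0,0,0,1],[1.1,-3.6,0,0,0,0,1],[1.1,-4.2,0,0,0,0,1],[1.1,-4.9,0,0,0,0,1],[1.0,-5.5,0,0,0,0,1],[0.8,-6.2,0,0,0,0,1],[0.6,-6.7,0,0,0,0,1],[0.3,-7.3,0,0,0,0,1]]
  ]
}}

```text
t: 14.12
tcp_pos: [0.478, 0.0997, 0.3261]
tool_rot: [-0.0, 1.0, 0.0, -0.0]
force: [0.1, 0.4, -1.4]
finger_gap: 0.293
gripper_force: 39.7
```

>>> {"method": "carry_out", "body": {
  "targets": [
    [[-0.3,-0.6,0,0,0,0,1],[-0.6,-1.1,0,0,0,0,1],[-1.0,-1.6,0,0,0,0,1],[-1.4,-2.0,0,0,0,0,1],[-1.9,-2.4,0,0,0,0,1],[-2.3,-2.8,0,0,0,0,1],[-2.8,-3.1,0,0,0,0,1],[-3.4,-3.4,0,0,0,0,1],[-3.9,-3.6,0,0,0,0,1],[-4.4,-3.8,0,0,0,0,1],[-5.0,-4.0,0,0,0,0,1],[-5.6,-4.1,0,0,0,0,1]]
  ]
}}

```text
t: 15.12
tcp_pos: [0.5344, 0.0591, 0.3261]
tool_rot: [-0.0, 1.0, -0.0, -0.0]
force: [-0.9, 0.1, -2.1]
finger_gap: 0.292
gripper_force: 39.7
```

```bash
python3 - <<'E'
from h import *
look("scene","s9");s=manip.sense();print(s["t"],s["tcp_pos"],s["force"])
track(621.5+2.6,51.9,np.array([.5343,.0576]),gap0=2.6,catch=3,N=2,a=4,b=.024)
E
```

```text
scene 15.117 area 56 [351.  156.1] [109, 153.8, 79, 164.6]
scene 15.117 area 47 [370.6 154.8] [120, 117.9, 85, 115.1]
scene 15.117 area 43 [365.8 170.5] [6, 83.4, 27, -46.0]
scene 15.117 area 108 [345.4 177.6] [78, -102.5, 99, -88.9]
scene 15.117 area 74 [393.8 177.8] [99, 20.3, 108, 4.1]
15.1667 [0.53582062 0.05881094 0.32611996] [ 1.94083944 -0.70614166 -1.37881156]
end th 673.4 w 46.7 pos [0.5965 0.0775]
end th 717.5 w 41.7 pos [0.6199 0.1288]
call 0 [[-0.6, -0.0], [-1.3, -0.1], [-2.0, -0.0], [-2.5, 0.1], [-3.0, 0.2], [-3.6, 0.4], [-4.1, 0.6], [-4.5, 0.8], [-5.0, 1.0], [-5.4, 1.3], [-5.8, 1.7], [-6.2, 2.0]]
call 1 [[-0.4, 0.3], [-0.7, 0.7], [-1.0, 1.1], [-1.3, 1.5], [-1.5, 2.0], [-1.7, 2.4], [-1.9, 2.8], [-2.1, 3.3], [-2.2, 3.7], [-2.3, 4.2], [-2.3, 4.7], [-2.4, 5.1]]
cmd end [0.6203 0.1286]
```

The scene view gives about 620°, against 621.5° predicted. I'll carry on.

>>> {"method": "carry_out", "body": {
  "targets": [
    [[-0.6,0,0,0,0,0,1],[-1.3,-0.1,0,0,0,0,1],[-2.0,0,0,0,0,0,1],[-2.5,0.1,0,0,0,0,1],[-3.0,0.2,0,0,0,0,1],[-3.6,0.4,0,0,0,0,1],[-4.1,0.6,0,0,0,0,1],[-4.5,0.8,0,0,0,0,1],[-5.0,1.0,0,0,0,0,1],[-5.4,1.3,0,0,0,0,1],[-5.8,1.7,0,0,0,0,1],[-6.2,2.0,0,0,0,0,1]]
  ]
}}

```text
t: 16.17
tcp_pos: [0.5961, 0.0798, 0.3261]
tool_rot: [-0.0, 1.0, 0.0, -0.0]
force: [0.6, 0.4, -1.6]
finger_gap: 0.295
gripper_force: 39.7
```

>>> {"method": "carry_out", "body": {
  "targets": [
    [[-0.4,0.3,0,0,0,0,1],[-0.7,0.7,0,0,0,0,1],[-1.0,1.1,0,0,0,0,1],[-1.3,1.5,0,0,0,0,1],[-1.5,2.0,0,0,0,0,1],[-1.7,2.4,0,0,0,0,1],[-1.9,2.8,0,0,0,0,1],[-2.1,3.3,0,0,0,0,1],[-2.2,3.7,0,0,0,0,1],[-2.3,4.2,0,0,0,0,1],[-2.3,4.7,0,0,0,0,1],[-2.4,5.1,0,0,0,0,1]]
  ]
}}

```text
t: 17.17
tcp_pos: [0.6196, 0.1309, 0.3261]
tool_rot: [-0.0, 1.0, 0.0, -0.0]
force: [-0.2, 0.1, -1.5]
finger_gap: 0.291
gripper_force: 39.7
```

```bash
python3 - <<'E'
from h import *
look("scene","s10");s=manip.sense();print(s["t"],s["tcp_pos"],s["force"])
a=cv2.imread("pics/s10.png")
cv2.imwrite("pics/c10.png",cv2.resize(a[100:225,310:410],(480,600)))
track(717.5+2.1,41.3,np.array([.6203,.1286]),gap0=2.1,catch=3,N=1,a=4,b=.024)
E
```

```text
scene 17.167 area 62 [359.8 154.3] [117, 136.3, 83, 140.4]
scene 17.167 area 25 [385.4 159.2] [117, 89.9, 90, 78.1]
scene 17.167 area 44 [366.2 170.4] [8, 78.4, 27, -42.8]
scene 17.167 area 82 [337.8 174.9] [93, -118.9, 107, -103.6]
scene 17.167 area 104 [387.6 179.3] [85, 8.1, 101, -8.0]
17.2167 [0.61981307 0.13159945 0.32606394] [-0.02562347 -0.43945285 -1.89855361]
end th 758.4 w 36.4 pos [0.6038 0.1786]
call 0 [[0.0, 0.5], [0.1, 1.1], [0.1, 1.6], [0.2, 2.0], [0.3, 2.5], [0.5, 2.9], [0.6, 3.3], [0.8, 3.6], [1.0, 4.0], [1.2, 4.3], [1.4, 4.7], [1.7, 5.0]]
cmd end [0.6033 0.1786]
```

View pics/c10.png

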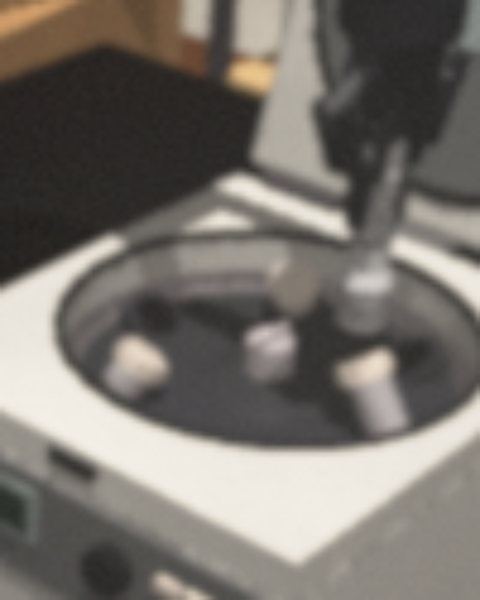

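The torch lens (crop 365,305) sits directly over the proud cap (368,360), and the blob angles match the prediction (about 718°). I'll follow one more second, then take the torch back.

>>> {"method": "carry_out", "body": {
  "targets": [
    [[0,0.5,0,0,0,0,1],[0.1,1.1,0,0,0,0,1],[0.1,1.6,0,0,0,0,1],[0.2,2.0,0,0,0,0,1],[0.3,2.5,0,0,0,0,1],[0.5,2.9,0,0,0,0,1],[0.6,3.3,0,0,0,0,1],[0.8,3.6,0,0,0,0,1],[1.0,4.0,0,0,0,0,1],[1.2,4.3,0,0,0,0,1],[1.4,4.7,0,0,0,0,1],[1.7,5.0,0,0,0,0,1]]
  ]
}}

```text
t: 18.22
tcp_pos: [0.6027, 0.1806, 0.3261]
tool_rot: [-0.0, 1.0, 0.0, 0.0]
force: [-0.3, 0.1, -0.9]
finger_gap: 0.293
gripper_force: 39.7
```

>>> {"method": "carry_out", "body": {
  "targets": [
    [[0,-0.5,-1,0,0,0,1],[0.1,-2,-2,0,0,0,1],[0.3,-4.5,-2,0,0,0,1],[0.5,-8,-2,0,0,0,1],[0.7,-11.5,-2,0,0,0,1],[0.9,-15,-2,0,0,0,1],[1.1,-18.5,-2,0,0,0,1],[1.3,-22,-2,0,0,0,1],[1.3,-25.5,-2,0,0,0,1],[1.3,-29,-2,0,0,0,1],[1.3,-32.5,-2,0,0,0,1],[1.3,-36,-2,0,0,0,1]]
  ]
}}

```text
t: 19.22
tcp_pos: [0.5892, -0.1833, 0.3478]
tool_rot: [0.001, 1.0, -0.001, 0.001]
force: [1.4, 0.6, -1.0]
finger_gap: 0.293
gripper_force: 39.7
```

>>> {"method": "carry_out", "body": {
  "targets": [
    [[0,-2.7,0.5,0,0,0,1],[0,-4.2,2,0,0,0,1],[0,-4.7,4.5,0,0,0,1],[0,-4.7,7.5,0,0,0,1],[0,-4.7,10.5,0,0,0,1],[0,-4.7,13.5,0,0,0,1],[0,-4.7,16.5,0,0,0,1],[0,-4.7,19,0,0,0,1],[0,-4.7,21.3,0,0,0,1],[0,-4.7,23,0,0,0,1],[0,-4.7,24,0,0,0,1],[0,-4.7,24.5,0,0,0,1]]
  ]
}}

```text
t: 20.22
tcp_pos: [0.5894, -0.228, 0.1005]
tool_rot: [0.0, 1.0, 0.0, -0.0]
force: [-0.1, -0.1, -0.8]
finger_gap: 0.29
gripper_force: 39.7
```

```bash
python3 - <<'E'
from h import *
look("top","t11");s=manip.sense();print(s["t"],s["tcp_pos"],s["force"],s["tool_rot"],s["finger_gap"])
E
```

```text
top 20.217 area 122 [270.8 173.5] [92, -18.5, 90, -20.5]
top 20.217 area 102 [261.5 201.1] [2, 34.4, 2, -90.6]
top 20.217 area 127 [236.  206.2] [82, 98.3, 79, 99.8]
20.2667 [ 0.58942073 -0.22774019  0.1003301 ] [-0.28176259  0.22066563 -1.7884878 ] [ 3.00647768e-04  9.99999841e-01  7.32938232e-05 -4.72339440e-04] 0.2932704865483016
```

>>> {"method": "carry_out", "body": {
  "targets": [
    [[0,0,0.4,0,0,0,1],[0,0,0.8,0,0,0,1],[0,0,1.1,0,0,0,1],[0,0,1.3,0,0,0,1],[0,0,1.4,0,0,0,1],[0,0,1.45,0,0,0,1],[0,0,1.5,0,0,0,1],[0,0,1.5,0,0,0,1],[0,0,1.5,0,0,0,1]]
  ]
}}

```text
t: 21.02
tcp_pos: [0.5899, -0.2267, 0.0862]
tool_rot: [-0.0, 1.0, -0.0, 0.0]
force: [0.7, 0.1, -1.5]
finger_gap: 0.29
gripper_force: 39.7
```

>>> {"method": "carry_out", "body": {
  "targets": [
    [[0,0,0.05,0,0,0,1],[0,0,0.1,0,0,0,1],[0,0,0.1,0,0,0,1]]
  ]
}}

```text
t: 21.27
tcp_pos: [0.5901, -0.2268, 0.0859]
tool_rot: [-0.0, 1.0, -0.0, 0.0]
force: [-1.7, 0.5, 4.5]
finger_gap: 0.296
gripper_force: 40.3
```

The torch is on the bench (4.5 N of contact), so I'll open and rise straight up.

>>> {"method": "carry_out", "body": {
  "targets": [
    [[0,0,0,0,0,0,3.2],[0,0,0,0,0,0,4],[0,0,0,0,0,0,5],[0,0,0,0,0,0,6],[0,0,0,0,0,0,7],[0,0,0,0,0,0,8.5],[0,0,0,0,0,0,8.5],[0,0,0,0,0,0,8.5],[0,0,0,0,0,0,8.5]]
  ]
}}

```text
t: 22.02
tcp_pos: [0.5898, -0.2267, 0.085]
tool_rot: [-0.0, 1.0, 0.0, -0.0]
force: [0.0, 1.3, 0.3]
finger_gap: 0.993
gripper_force: 0.0
```

>>> {"method": "carry_out", "body": {
  "targets": [
    [[0,0,-0.5,0,0,0,8.5],[0,0,-1.5,0,0,0,8.5],[0,0,-3,0,0,0,8.5],[0,0,-5,0,0,0,8.5],[0,0,-7.5,0,0,0,8.5],[0,0,-10,0,0,0,8.5],[0,0,-12.5,0,0,0,8.5],[0,0,-15,0,0,0,8.5],[0,0,-17,0,0,0,8.5],[0,0,-18,0,0,0,8.5],[0,0,-18,0,0,0,8.5],[0,0,-18,0,0,0,8.5]]
  ]
}}

```text
t: 23.02
tcp_pos: [0.5897, -0.2266, 0.2654]
tool_rot: [-0.0, 1.0, -0.0, 0.0]
force: [1.0, -0.1, -0.7]
finger_gap: 0.996
gripper_force: 0.0
```

```bash
python3 - <<'E'
from h import *
look("top","t12");s=manip.sense();print(s["t"],s["tcp_pos"])
im=cams.snapshot("scene")[:,:,::-1]
cv2.imwrite("pics/c12.png",cv2.resize(im[150:300,230:380],(600,600)))
E
```

```text
top 23.017 area 123 [243.9 178.9] [92, 37.4, 88, 36.6]
top 23.017 area 124 [290.9 196.7] [92, -81.9, 93, -83.2]
top 23.017 area 99 [261.6 201.2] [2, 34.1, 2, -98.1]
top 23.017 area 125 [251.1 224.5] [78, 153.6, 78, 156.0]
23.0667 [ 0.58912174 -0.22634641  0.26421655]
```

View pics/c12.png

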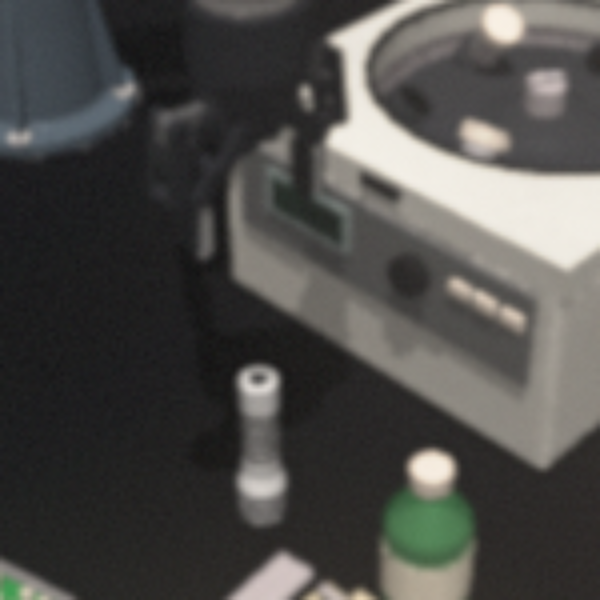

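The torch stands upright at its original place (crop 257,385, unchanged) and the hand is clear above it. The rotor is nearly stopped, so I'll wait for it to rest.

>>> {"method": "carry_out", "body": {
  "targets": [
    [[0,0,0,0,0,0,8.5],[0,0,0,0,0,0,8.5],[0,0,0,0,0,0,8.5],[0,0,0,0,0,0,8.5],[0,0,0,0,0,0,8.5],[0,0,0,0,0,0,8.5],[0,0,0,0,0,0,8.5],[0,0,0,0,0,0,8.5],[0,0,0,0,0,0,8.5],[0,0,0,0,0,0,8.5],[0,0,0,0,0,0,8.5],[0,0,0,0,0,0,8.5]]
  ]
}}

```text
t: 24.12
tcp_pos: [0.5899, -0.2267, 0.2651]
tool_rot: [-0.0, 1.0, -0.0, 0.0]
force: [-0.1, -0.0, -0.6]
finger_gap: 0.997
gripper_force: 0.0
```

>>> {"method": "carry_out", "body": {
  "targets": [
    [[0,0,0,0,0,0,8.5],[0,0,0,0,0,0,8.5],[0,0,0,0,0,0,8.5],[0,0,0,0,0,0,8.5],[0,0,0,0,0,0,8.5],[0,0,0,0,0,0,8.5],[0,0,0,0,0,0,8.5],[0,0,0,0,0,0,8.5],[0,0,0,0,0,0,8.5],[0,0,0,0,0,0,8.5],[0,0,0,0,0,0,8.5],[0,0,0,0,0,0,8.5]]
  ]
}}

```text
t: 25.12
tcp_pos: [0.5898, -0.2268, 0.2651]
tool_rot: [-0.0, 1.0, -0.0, -0.0]
force: [-0.2, 0.1, -0.0]
finger_gap: 0.995
gripper_force: 0.0
```

>>> {"method": "carry_out", "body": {
  "targets": [
    [[0,0,0,0,0,0,8.5],[0,0,0,0,0,0,8.5],[0,0,0,0,0,0,8.5],[0,0,0,0,0,0,8.5],[0,0,0,0,0,0,8.5],[0,0,0,0,0,0,8.5],[0,0,0,0,0,0,8.5],[0,0,0,0,0,0,8.5],[0,0,0,0,0,0,8.5],[0,0,0,0,0,0,8.5],[0,0,0,0,0,0,8.5],[0,0,0,0,0,0,8.5]]
  ]
}}

```text
t: 26.12
tcp_pos: [0.5899, -0.2267, 0.2651]
tool_rot: [-0.0, 1.0, -0.0, 0.0]
force: [-0.9, 0.3, 0.4]
finger_gap: 0.995
gripper_force: 0.0
```

>>> {"method": "carry_out", "body": {
  "targets": [
    [[0,0,0,0,0,0,8.5],[0,0,0,0,0,0,8.5],[0,0,0,0,0,0,8.5],[0,0,0,0,0,0,8.5],[0,0,0,0,0,0,8.5],[0,0,0,0,0,0,8.5],[0,0,0,0,0,0,8.5],[0,0,0,0,0,0,8.5],[0,0,0,0,0,0,8.5],[0,0,0,0,0,0,8.5],[0,0,0,0,0,0,8.5],[0,0,0,0,0,0,8.5]]
  ]
}}

```text
t: 27.12
tcp_pos: [0.5899, -0.2268, 0.2651]
tool_rot: [-0.0, 1.0, -0.0, 0.0]
force: [-0.5, 0.0, 0.4]
finger_gap: 0.997
gripper_force: 0.0
```

```bash
python3 - <<'E'
from h import *
look("top")
E
```

```text
top 27.117 area 124 [286.8 185.7] [92, -58.8, 92, -60.6]
top 27.117 area 119 [236.5 187.7] [92, 60.0, 87, 60.0]
top 27.117 area 96 [261.4 201.2] [2, 52.1, 1, -112.5]
top 27.117 area 126 [261.2 226.5] [77, 177.4, 78, 179.5]
```

>>> {"method": "carry_out", "body": {
  "targets": [
    [[0,0,0,0,0,0,8.5],[0,0,0,0,0,0,8.5],[0,0,0,0,0,0,8.5],[0,0,0,0,0,0,8.5],[0,0,0,0,0,0,8.5],[0,0,0,0,0,0,8.5],[0,0,0,0,0,0,8.5],[0,0,0,0,0,0,8.5],[0,0,0,0,0,0,8.5],[0,0,0,0,0,0,8.5],[0,0,0,0,0,0,8.5],[0,0,0,0,0,0,8.5]]
  ]
}}

```text
t: 28.17
tcp_pos: [0.5899, -0.2267, 0.2651]
tool_rot: [-0.0, 1.0, 0.0, -0.0]
force: [0.0, 1.1, -0.6]
finger_gap: 0.999
gripper_force: 0.0
```

>>> {"method": "carry_out", "body": {
  "targets": [
    [[0,0,0,0,0,0,8.5],[0,0,0,0,0,0,8.5],[0,0,0,0,0,0,8.5],[0,0,0,0,0,0,8.5],[0,0,0,0,0,0,8.5],[0,0,0,0,0,0,8.5],[0,0,0,0,0,0,8.5],[0,0,0,0,0,0,8.5],[0,0,0,0,0,0,8.5],[0,0,0,0,0,0,8.5],[0,0,0,0,0,0,8.5],[0,0,0,0,0,0,8.5]]
  ]
}}

```text
t: 29.17
tcp_pos: [0.5898, -0.2267, 0.2651]
tool_rot: [-0.0, 1.0, 0.0, -0.0]
force: [0.5, -0.3, -0.1]
finger_gap: 0.999
gripper_force: 0.0
```

```bash
python3 - <<'E'
from h import *
look("top")
E
```

```text
top 29.167 area 124 [286.8 185.7] [92, -58.8, 92, -60.6]
top 29.167 area 119 [236.5 187.7] [92, 60.0, 87, 60.0]
top 29.167 area 94 [261.5 201.3] [2, 49.6, 2, -113.4]
top 29.167 area 126 [261.2 226.5] [77, 177.4, 78, 179.5]
```

The cap angles didn't change over 2 s, so the rotor is at rest and I'm handing in.

```bash
python3 -c "
from station import sign_off
print(sign_off())"
```

```text
the job is handed in; nothing more can be done
None
```

I handed the job in, but no verdict came back: the rotor was spun to about 1.6 rad/s, I held the upright torch over the proud cap for about 8 s as it coasted (by my estimate the torch came close to the 20 mm limit once, about 17 mm at t ≈ 11 s, with 7 s more after that), and the torch is back upright where it stood, let go, with the rotor at rest.

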